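Throw back the parts-case lid and push the boxed spare in

TASK

Put the boxed spare away: with your fingertip push up the lid of the parts case that has the side ledge and flip it right over until it leans back open by itself, then push the small carton along the ledge so that it drops into the open case. Only push with the fingers: do not pinch the lid's tab, and do not grip or lift the carton. Leave the other case shut and everything else on the bench where it is.

Things in the scene. Friction and masses are not known exactly. Their poses are not given: they have to be found in the camera images.
- case: Fixed cream steel parts case with a side ledge: 150 (x) x 180 (y) x 70 mm high, open at the top under its lid, walls 4 mm, inner floor 4 to 7 mm above the bench. Origin: centre of its underside; x points from its front to its hinge side, y towards the ledge, z up.
- ledge (a point): Middle of the ledge's top face, 71.5 mm above the bench, level with the case's rim within 2 mm. The ledge is fixed to the case's +y end, 150 mm long (y = +90 to +240 mm of the case) and 110 mm wide in x, open at both ends; rails 4 mm wide stand 8 mm high along its two long edges (clear channel 102 mm). Same axes as the case.
- lid (a joint): Angle of the case's lid: 0 shut, 1.92 leaning back against its stop. Free hinge: it falls shut by its own weight below about 1.5 and falls open above that. The lid is a steel plate 150 x 180 x 5 mm, 0.14 to 0.28 kg, its underside 70.5 mm above the bench when shut.
- lid_hinge (a point): Point on the lid's hinge axis, in the middle of the case's far (+x) rim, 70.5 mm above the bench. The axis runs along the case's y; the plate reaches 150 mm from it towards the case's front.
- lid_tab (a point): Middle of the lid's finger tab: a sheet tongue 60 mm wide, 40 mm long, 4 mm thick in the middle of the lid's front edge, sloping outward and up at 45 degrees, 28 mm out past the case's front. When shut this point lies 164 mm in front of the hinge axis and 16.5 mm above it. Axes (turning with the lid): x down the slope to the lid, y along the front edge, z square to the tab.
- carton_mid (a point): Centre of the boxed spare: closed brown carton 60 (x) x 45 (y) x 35 mm high, about 0.12 kg, standing loose on the ledge, with its x roughly along the case's x. When the lid is shut the lid's edge bars its way.
- other_case: Fixed second case of the same make, 150 x 140 x 70 mm high, no ledge, lid shut with the same kind of tab. Origin: centre of its underside; axes as for the first case.
- other_lid (a joint): Angle of the second case's lid, 0 shut; to be left shut.
- box_low: Bystander: brown carton 80 x 55 x 40 mm high on the bench in front of the ledge
- bearing: Bystander: steel bearing ring, 52 mm across, 15 mm high, lying on the bench in front of the case
- spray: Bystander: upright can, 60 mm across, about 170 mm high, towards the back of the bench
- jar: Bystander: clear jar with a steel cap, 70 mm across, about 90 mm high, towards the right side of the bench
- box_tall: Bystander: light brown carton 70 x 90 x 130 mm high, towards the left side of the bench
- driver: Bystander: black-handled screwdriver lying on the bench
Mind the look-alikes: they are no part of the job. Leave any blue or white look-alike of the part that bears carton_mid alone.

How it is judged:
By the outcome, as a careful person would: the job done as asked, in the order asked, and still so for the second after the job is handed in, with the robot touching nothing.
It also fails if it takes over 72 s, if anything falls off the work surface, if the arm or the gripper's body presses on something with over 40 N, if the wrist force passes 120 N, or if a joint passes its speed limit or range.

ROBOT

A 7-joint arm with a two-finger parallel gripper is mounted at the origin on the work surface. World frame = base frame: x ahead of the robot, y to its left, z up, the work surface at z = 0. Lengths are in m, angles in rad, forces in N, time in s.
With the tool pointing down it reaches from about 0.35 to 0.9 m from the base axis. Payload 8.1 kg.
Tool frame: the origin (TCP) lies at the centre of the arm's flange, where the gripper is bolted on; the fingertips stand 178 mm ahead of it and the grasp point (between the pads) lies 159 mm ahead of it; z points along the fingers, y is the line along which they close (so a half turn about z gives the same grasp; the last joint's range is limited). The gripper opens to 92 mm and grips with 3 to 60 N. Pads are 19 mm wide; open, the fingers measure 130 mm over their backs; the gripper's body (75 mm by 190 mm) begins 47 mm behind the grasp point.
Start: joints at [-1.251, 0.434, 0.025, 1.573, -0.012, 1.134, -0.075], TCP at [0.256, 0.57, 0.405] pointing down, gripper open.
Joint ranges: [-2.62, 2.62], [-0.44, 2.09], [-1.27, 1.32], [0.08, 2.57], [-1.32, 4.46], [0.12, 2], [-2.74, 2.74]. Speed limits (rad/s): [2.22, 2.22, 3.01, 3.01, 3.14, 3.14, 3.14].

INTERFACE

Orientations are given as a rotation vector (axis times angle).
In Python, from cell import arm gives the robot as it stands. The module is installed in compiled form; this text tells all that it offers.
- The arm moves only by the shell command python3 -m inch 'ROWS' [FORCE]. ROWS is text: rows parted by semicolons, each of 5 numbers parted by spaces: the shift along the tool's x, y, z in m, then the turn about the tool's z in rad, then the finger opening in m, from 0 to 0.0918. In form: x y z roll fingers; .... A call has 1 to 5 rows; each row is the pose to reach, as a shift and turn from the pose commanded when the call began, along the tool's axes at that moment; what a row does not reach only later rows make up. A row lasts 1/10 s, in which the tool goes at most 50 mm and 8.59 degrees, less where a joint would pass 70% of its speed; a pose out of reach is approached as far as the arm can. A call with a gripper value outside its range is refused whole. The fingers move at their own pace and stop on an object; FORCE is the grip in N (left out, the last holds). Time passes only in rows, so rows that repeat a pose let the fingers close. It gives the time, the measured TCP pose, the force, the opening and the grip force at its end, in the units of the state.
- arm.observe(): the state, without advancing time (a new reading comes with each control period).
- arm.get_image(name): name is "scene" or "top" or "wrist"; returns the picture (420x560x3 uint8, red, green, blue); there is no depth.
- arm.get_calibration(name): a dict with "intrinsics" (3x3 intrinsics, pixels), "distortion" ([k1, k2, p1, p2, k3] as OpenCV has them; the pictures are not rectified), "pose" (4x4, takes a point from camera to world coordinates). Camera axes: x right, y up, looking along -z (the intrinsics and any distortion apply to the point x, -y, -z); pixel columns grow to the right and rows downward; lengths in m; the calibration is good to about 2 mm. A picture is of the moment at which its call begins: read the wrist's pose just before it. get_calibration takes no time and is no camera call; for the wrist camera it gives the pose at the moment of the call.
- arm.sign_off(): hands the job in; it is judged then, once.
Trained networks look in the newest picture that a camera, given by its name, has taken for a name from the list of things; names that differ only in an ending like _2 or _b are one class to them, and where a whole thing is asked for, a point or a joint stands for the part that bears it (a point fixed in the world has none). Each returns a list of dicts, best first, with "conf" (0 to 1); they miss things now and then, are a little off and sometimes report something else, mostly with a low value. They report only what shows in the picture. A call takes as long as a camera call. They do not tell look-alikes from the thing itself.
- arm.look_for(camera, query): "point" ([row, column] in pixels, amid what is visible of it).
- arm.silhouettes(camera, query): "region" (420x560 bool, what is visible of it) and "point" ([row, column] in pixels, amid what is visible of it).
- arm.place_of(camera, query): "point" ([row, column] in pixels: a listed point, or the origin of a listed thing).
The state is a dict: "clock": time; "joints": joint angles; "dq": joint speeds; "joint_efforts": joint torques, N m; "position": TCP position; "ee_rot": TCP orientation; "force": force on the tool from outside, world axes, zero at the start; "ft_torque": the same for the moment, N m; "width": opening from 0.0 (shut) to 1.0 (fully open); "gripper_force": force on a finger pad.
Only numpy, scipy, OpenCV 4.12 (cv2) and the standard library are available. Lean on these libraries where they do the work, as an engineer would, in place of code of your own. Each camera call takes 0.05 s, during which the arm holds its last target. There are 200 camera calls.

## Working session

There is one attempt and no reset: what is moved stays moved. The work goes in short steps, Python scripts to look and compute and a shell command to move; the robot and the scene stay as the last step left them, time stands still between calls to the robot, and variables do not carry over. Pictures are saved under pics/ and viewed, at most 13 in all, crops included, and the job is handed in when it is done.

```bash
mkdir -p pics; cat > h.py <<'E'
import numpy as np, cv2
from cell import arm
from scipy.spatial.transform import Rotation as R
def ray(cam,pt,c=None):
    c=c or arm.get_calibration(cam); K=np.array(c["intrinsics"]); P=np.array(c["pose"])
    u=cv2.undistortPoints(np.array([[[pt[1],pt[0]]]],float),K,np.array(c["distortion"]))[0,0]
    d=P[:3,:3]@np.array([u[0],-u[1],-1]); return P[:3,3],d/np.linalg.norm(d)
def atz(cam,pt,z,c=None):
    o,d=ray(cam,pt,c); return o+d*(z-o[2])/d[2]
def tri(rs):
    A=sum(np.eye(3)-np.outer(d,d) for o,d in rs); b=sum((np.eye(3)-np.outer(d,d))@o for o,d in rs)
    return np.linalg.solve(A,b)
def save(cam,n):
    im=arm.get_image(cam); cv2.imwrite(f"pics/{n}.png",im[:,:,::-1]); return im
E
python3 - <<'E'
from h import *
np.set_printoptions(precision=4,suppress=True)
s=arm.observe(); print(s["clock"],s["position"],s["ee_rot"],s["force"],s["width"])
for cam in ("scene","top"):
    save(cam,cam+"0")
    for q in ("case","ledge","lid_hinge","lid_tab","carton_mid","other_case"):
        print(cam,q,[(np.round(r["point"],1),round(r["conf"],2)) for r in arm.place_of(cam,q)[:3]])
E
```

```text
0.0 [0.2564 0.5697 0.404 ] [-0.6593 -3.0715  0.0025] [-0.1923 -0.1214 -0.505 ] 0.9993270664420756
scene case [(array([279.9, 213.9]), 0.67)]
scene ledge [(array([235.2, 250.4]), 0.8)]
scene lid_hinge [(array([273.3, 225.8]), 0.89)]
scene lid_tab [(array([244.9, 193.2]), 0.56)]
scene carton_mid [(array([298.1, 273.4]), 0.86), (array([221. , 198.1]), 0.76), (array([236. , 252.5]), 0.57)]
scene other_case [(array([220.5, 320.8]), 0.73)]
top case [(array([207. , 383.7]), 0.72), (array([223.4, 129.9]), 0.34)]
top ledge [(array([210.4, 340. ]), 0.7)]
top lid_hinge [(array([183.5, 392.8]), 0.78)]
top lid_tab [(array([236.8, 394.9]), 0.83)]
top carton_mid [(array([291.8, 353.9]), 0.9), (array([151.1, 361.7]), 0.88), (array([204.2, 336.9]), 0.72)]
top other_case [(array([199.7, 244.3]), 0.96)]
```

View pics/scene0.png

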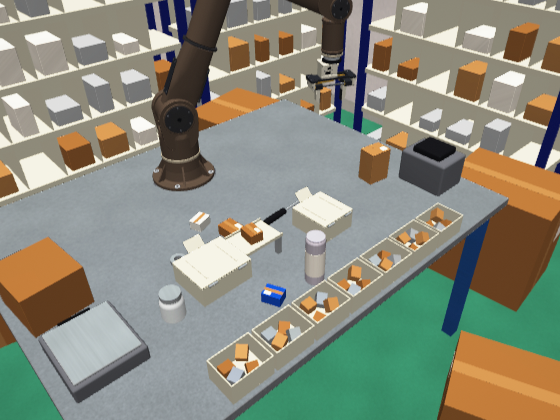

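View pics/top0.png

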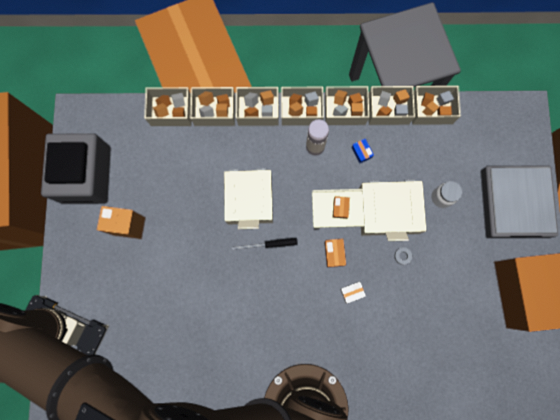

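```bash
python3 - <<'E'
from h import *
np.set_printoptions(precision=4,suppress=True)
S=dict(ledge=((235.2,250.4),(210.4,340.),.0715),hinge=((273.3,225.8),(183.5,392.8),.0705),tab=((244.9,193.2),(236.8,394.9),.087),carton=((236,252.5),(204.2,336.9),.09),other=((220.5,320.8),(199.7,244.3),0),case=((279.9,213.9),(207,383.7),0))
for k,(a,b,z) in S.items():
    ra,rb=ray("scene",a),ray("top",b); print(k,tri([ra,rb]),"top@z",atz("top",b,z),"scene@z",atz("scene",a,z))
for c in("scene","top"): print(c,np.array(arm.get_calibration(c)["pose"]))
E
```

```text
ledge [ 0.5673 -0.109   0.0761] top@z [ 0.5682 -0.1094  0.0715] scene@z [ 0.5627 -0.1056  0.0715]
hinge [ 0.6495 -0.2691  0.0711] top@z [ 0.6491 -0.27    0.0705] scene@z [ 0.6494 -0.2681  0.0705]
tab [ 0.4866 -0.2686  0.0778] top@z [ 0.4864 -0.265   0.087 ] scene@z [ 0.4954 -0.2752  0.087 ]
carton [ 0.5819 -0.1046  0.0798] top@z [ 0.5835 -0.0987  0.09  ] scene@z [ 0.5886 -0.1171  0.09  ]
other [0.6107 0.1753 0.0125] top@z [0.617 0.181 0.   ] scene@z [0.5969 0.1817 0.    ]
case [ 0.5864 -0.2627 -0.0036] top@z [ 0.5906 -0.2546  0.    ] scene@z [ 0.5842 -0.2716  0.    ]
scene [[ 0.6701 -0.4355  0.6011  1.5536]
 [ 0.7422  0.4062 -0.5331 -0.8467]
 [-0.012   0.8033  0.5954  1.0674]
 [ 0.      0.      0.      1.    ]]
top [[-0.0075  0.9852 -0.1714  0.3233]
 [-1.     -0.0071  0.0026  0.0534]
 [ 0.0013  0.1714  0.9852  1.4589]
 [ 0.      0.      0.      1.    ]]
```

The scene view shows the ledged case at about (270,212), with a carton on its ledge at (236,252) and the other case at (215,320). In the top view that case is at (207,393), the ledge carton at (207,341), and the blue and white look-alikes are off to the side at (151,362) and (292,353). I'll move the wrist camera over for a closer measurement.

```bash
python3 -m inch '-0.15 -0.18 0 -0.422 0;-0.15 -0.18 0 -0.422 0;-0.15 -0.18 0 -0.422 0;-0.15 -0.18 0 -0.422 0;-0.15 -0.18 0 -0.422 0' 10; python3 -m inch '-0.05 -0.25 -0.05 0 0;-0.05 -0.25 -0.05 0 0;-0.05 -0.25 -0.05 0 0;-0.05 -0.25 -0.05 0 0;-0.05 -0.25 -0.05 0 0';python3 -m inch '-0.03 -0.25 0 0 0;-0.03 -0.25 0 0 0;-0.03 -0.25 0 0 0;-0.03 -0.25 0 0 0;-0.03 -0.25 0 0 0'
```

```text
clock: 1.2
position: [0.3202, 0.3409, 0.4049]
ee_rot: [0.005, 3.141, -0.001]
force: [-0.4, 0.7, -0.1]
width: 0.613
gripper_force: 0.0
clock: 1.7
position: [0.3671, 0.1015, 0.4535]
ee_rot: [0.001, 3.141, 0.001]
force: [0.9, 0.0, -0.2]
width: 0.18
gripper_force: 0.0
clock: 2.2
position: [0.3964, -0.1467, 0.4533]
ee_rot: [0.001, 3.14, 0.0]
force: [1.1, -0.5, -0.3]
width: 0.005
gripper_force: 0.0
```

```bash
cat > look.py <<'E'
from h import *
import sys,pickle
np.set_printoptions(precision=4,suppress=True)
n=sys.argv[1]; save("wrist",n); c=arm.get_calibration("wrist"); o={}
print(np.array(c["pose"])[:3],arm.observe()["position"])
for q in ("ledge","lid_hinge","lid_tab","carton_mid","spray"):
    rs=arm.place_of("wrist",q)[:3]; o[q]=[r["point"] for r in rs]
    print(q,[(np.round(r["point"],1),round(r["conf"],2)) for r in rs])
pickle.dump((c,o),open(n+".pkl","wb"))
E
python3 look.py w1
```

```text
[[ 0.007  -0.9559 -0.2937  0.3175]
 [ 1.      0.0058  0.005  -0.1529]
 [-0.0031 -0.2937  0.9559  0.4331]] [ 0.3963 -0.1539  0.4539]
ledge []
lid_hinge [(array([309.3, 111. ]), 0.63)]
lid_tab [(array([262.2, 183.9]), 0.65)]
carton_mid [(array([128.8, 283.2]), 0.75)]
spray [(array([309.1, 470. ]), 0.56)]
```

View pics/w1.png

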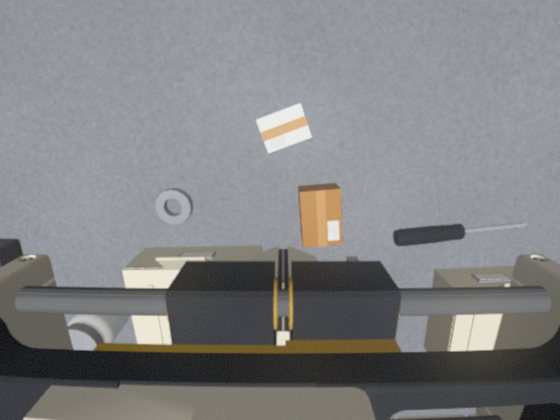

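The wrist view shows the bearing (205,173), the bench box (215,320) and the tab edge (258,185); the gripper hides the case itself. I'll move forward and take two views.

```bash
python3 -m inch '-0.21 0 0.02 0 0;-0.21 0 0.02 0 0;-0.21 0 0.02 0 0;-0.21 0 0.02 0 0;-0.21 0 0.02 0 0' && python3 look.py w2; python3 -m inch '-0.07 -0.15 -0.05 0 0;-0.07 -0.15 -0.05 0 0;-0.07 -0.15 -0.05 0 0;-0.07 -0.15 -0.05 0 0;-0.07 -0.15 -0.05 0 0' && python3 look.py w3
```

```text
clock: 3.0
position: [0.6114, -0.1409, 0.4303]
ee_rot: [0.008, -3.14, -0.001]
force: [0.1, 0.6, 0.3]
width: 0.005
gripper_force: 0.0
[[-0.0041 -0.9574 -0.2889  0.5317]
 [ 1.     -0.0037 -0.0021 -0.1412]
 [ 0.0009 -0.2889  0.9574  0.4101]] [ 0.6107 -0.1414  0.4306]
ledge []
lid_hinge [(array([224.7, 174.4]), 0.96)]
lid_tab [(array([ 73.3, 154.1]), 0.94)]
carton_mid [(array([160.4, 314.2]), 0.92)]
spray []
clock: 3.8
position: [0.6754, -0.299, 0.4843]
ee_rot: [0.01, 3.14, -0.004]
force: [-0.2, 0.3, -0.7]
width: 0.005
gripper_force: 0.0
[[ 0.0044 -0.9566 -0.2913  0.5967]
 [ 1.      0.0042  0.0013 -0.2957]
 [-0.     -0.2913  0.9566  0.463 ]] [ 0.6756 -0.2966  0.4837]
ledge []
lid_hinge []
lid_tab [(array([ 18.5, 309.1]), 0.82)]
carton_mid [(array([ 97.1, 443.7]), 0.94), (array([137.2, 195. ]), 0.66), (array([230.3, 351.9]), 0.65)]
spray [(array([241. , 436.2]), 0.72)]
```

View pics/w2.png

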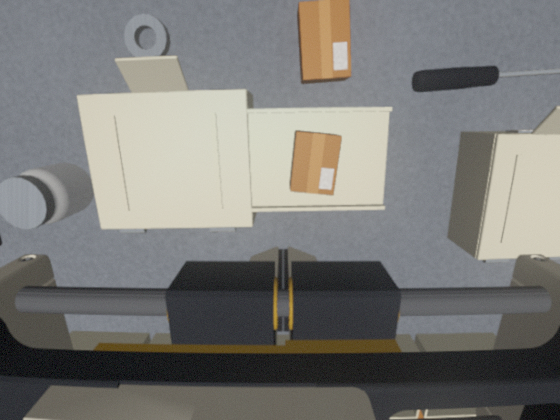

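View pics/w3.png

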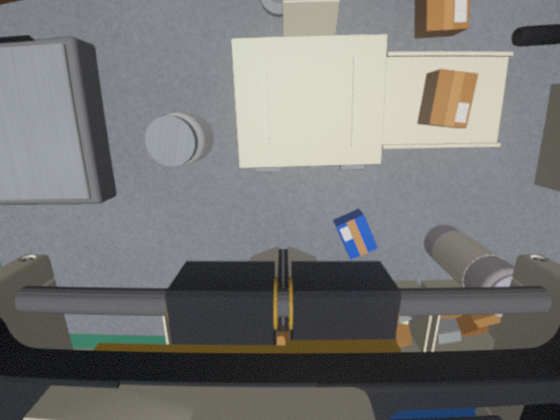

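```bash
python3 - <<'E'
from h import *
import pickle
np.set_printoptions(precision=4,suppress=True)
c2,o2=pickle.load(open("w2.pkl","rb")); c3,o3=pickle.load(open("w3.pkl","rb"))
f=lambda c,p,z:atz("wrist",(p[1],p[0]),z,c)[:2]
P2=dict(FR=(83,96),FL=(248,90),BL=(253,227),BR=(100,229)); P3=dict(FR=(233,38),FL=(386,35),BL=(381,163),BR=(239,167))
tr=lambda a,b:tri([ray("wrist",(a[1],a[0]),c2),ray("wrist",(b[1],b[0]),c3)])
for k in P2: print(k,f(c2,P2[k],.0755),f(c3,P3[k],.0755),tr(P2[k],P3[k]))
t2=o2["lid_tab"][0];t3=o3["lid_tab"][0]
print("tab",tr(t2[::-1],t3[::-1]),f(c2,t2[::-1],.087),f(c3,t3[::-1],.087))
print("tab edge",f(c2,(121,59),.101),f(c2,(180,57),.101)); print("hinge",f(c2,o2["lid_hinge"][0][::-1],.0705))
a=o2["carton_mid"][0][::-1];b=o3["carton_mid"][0][::-1];print("carton",tr(a,b),f(c2,a,.089),f(c3,b,.089))
for p,q in (((300,131),(436,70)),((341,136),(476,73)),((334,195),(468,128)),((291,190),(430,124))): print("cc",tr(p,q),f(c2,p,.1065),f(c3,q,.1065))
for p in ((250,109),(391,107),(385,208),(253,210)): print("ledge rail",f(c2,p,.08))
print("spray top",f(c3,(490,275),.17))
E
```

```text
FR [ 0.5061 -0.3505] [ 0.5064 -0.3521] [ 0.5058 -0.3526  0.0724]
FL [ 0.5021 -0.1765] [ 0.5031 -0.1771] [ 0.5023 -0.1766  0.0735]
BL [ 0.6506 -0.1747] [ 0.6501 -0.1716] [ 0.6488 -0.1739  0.0818]
BR [ 0.6542 -0.3557] [ 0.6546 -0.3513] [ 0.6525 -0.3507  0.0828]
tab [ 0.4885 -0.2669  0.0873] [ 0.487  -0.2676] [ 0.4899 -0.2664]
tab edge [ 0.4758 -0.2925] [ 0.475  -0.2364]
hinge [ 0.65   -0.2678]
carton [ 0.5716 -0.1082  0.0898] [ 0.5721 -0.1079] [ 0.5711 -0.108 ]
cc [ 0.5425 -0.1235  0.0947] [ 0.5419 -0.1243] [ 0.5444 -0.1289]
cc [ 0.5465 -0.0848  0.1086] [ 0.5463 -0.0846] [ 0.5464 -0.0834]
cc [ 0.6041 -0.0892  0.1143] [ 0.6048 -0.0884] [ 0.6054 -0.0838]
cc [ 0.6002 -0.1318  0.1109] [ 0.5998 -0.1322] [ 0.6015 -0.129 ]
ledge rail [ 0.521  -0.1744]
ledge rail [ 0.5178 -0.0295]
ledge rail [ 0.6259 -0.0254]
ledge rail [ 0.6289 -0.1738]
spray top [ 0.7587 -0.0697]
```

```bash
python3 -m inch '0.236 0.031 0.08 0 0;0.236 0.031 0.08 0 0;0.236 0.031 0.08 0 0;0.236 0.031 0.08 0 0;0.236 0.031 0.08 0 0' >/dev/null; python3 -m inch '0 0 0 -0.02 0;0 0 0 -0.02 0' ; python3 -c "from h import *;print(arm.observe()['position'])"
```

```text
clock: 4.8
position: [0.4406, -0.2627, 0.4033]
ee_rot: [-0.032, 3.141, 0.003]
force: [1.1, 0.6, 1.2]
width: 0.004
gripper_force: 0.0
[ 0.44063228 -0.26270248  0.40327878]
```

```bash
python3 -m inch '0 0 0.143 0 0;0 0 0.143 0 0;0 0 0.143 0 0;0 0 0.143 0 0;0 0 0.143 0 0'; python3 -m inch '-0.012 0 0.143 0 0;-0.02 0 0 0 0;-0.02 0 0 0 0' | head -4; save=1; python3 - <<'E'
from h import *
save("scene","s1")
E
```

```text
clock: 5.3
position: [0.4431, -0.264, 0.2609]
ee_rot: [0.031, -3.141, 0.001]
force: [0.8, 0.4, 0.0]
width: 0.004
gripper_force: 0.0
clock: 5.6
position: [0.4642, -0.2638, 0.2626]
ee_rot: [0.032, -3.14, 0.001]
force: [-3.1, 2.0, -0.5]
```

```bash
python3 -m inch '-0.006 0 0 0 0;-0.009 0 -0.01 0 0;-0.012 0 -0.02 0 0;-0.015 0 -0.03 0 0;-0.018 0 -0.038 0 0'|head -4; python3 - <<'E'
from h import *
print([ (np.round(r["point"]),r["conf"]) for r in arm.place_of("scene","lid_tab")[:2]])
save("scene","s2")
E
```

```text
clock: 6.15
position: [0.4766, -0.2638, 0.3008]
ee_rot: [0.026, -3.138, -0.003]
force: [-16.0, 1.7, 5.8]
[(array([246., 195.]), 0.92)]
```

View pics/s2.png

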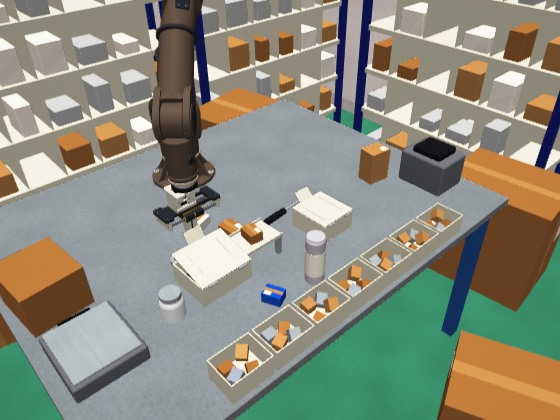

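The lid is rising: about 14° from the fingertip position and the force balance (−16 N in x, +5.8 N in z). I'll continue along the arc.

```bash
python3 -m inch '-0.003 0 -0.013 0 0;-0.008 0 -0.025 0 0;-0.015 0 -0.036 0 0;-0.023 0 -0.046 0 0;-0.032 0 -0.055 0 0'|head -4;python3 -m inch '-0.01 0 -0.008 0 0;-0.02 0 -0.014 0 0;-0.03 0 -0.017 0 0;-0.037 0 -0.02 0 0;-0.044 0 -0.022 0 0'|head -4; python3 - <<'E'
from h import *
for q in ("lid_tab","lid_hinge"):
  for c in ("scene","top"): print(q,c,[ (np.round(r["point"]),r["conf"]) for r in arm.place_of(c,q)[:2]])
save("scene","s3")
E
```

```text
clock: 6.75
position: [0.5111, -0.263, 0.3559]
ee_rot: [0.029, -3.141, 0.0]
force: [-11.7, 1.0, 10.0]
clock: 7.25
position: [0.5564, -0.2616, 0.3756]
ee_rot: [-0.03, 3.141, -0.0]
force: [-3.6, 0.4, 3.5]
lid_tab scene [(array([239., 194.]), 0.75)]
lid_tab top [(array([237., 395.]), 0.83)]
lid_hinge scene [(array([273., 226.]), 0.97), (array([213., 283.]), 0.46)]
lid_hinge top [(array([184., 393.]), 0.78)]
```

View pics/s3.png

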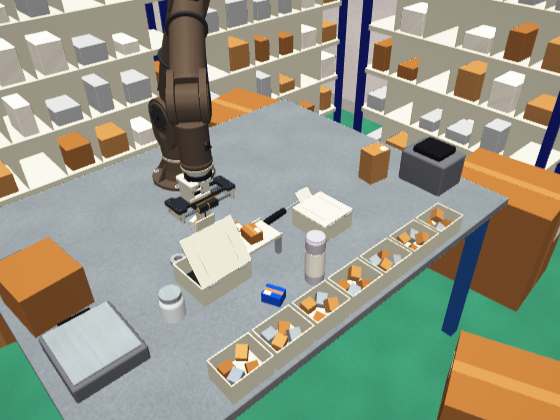

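The lid stands about 50° open. I'll push on horizontally past the tipping point.

```bash
python3 -m inch '-0.012 0 -0.001 0 0;-0.024 0 -0.002 0 0;-0.036 0 -0.003 0 0;-0.048 0 -0.004 0 0;-0.06 0 -0.005 0 0'|head -4;python3 -m inch '-0.01 0 0 0 0;-0.02 0 0 0 0;-0.03 0 0 0 0;-0.04 0 0 0 0;-0.05 0 0 0 0'|head -4; python3 -m inch '-0.01 0 0 0 0;-0.01 0 0 0 0;0.05 0 -0.02 0 0;0.05 0 -0.02 0 0;0.05 0 -0.02 0 0'|head -4; python3 - <<'E'
from h import *
save("scene","s4")
E
```

```text
clock: 8.0
position: [0.6172, -0.26, 0.38]
ee_rot: [-0.031, 3.141, 0.0]
force: [0.1, -0.4, 0.4]
clock: 8.5
position: [0.6666, -0.2595, 0.3801]
ee_rot: [-0.03, 3.141, 0.0]
force: [-0.7, -0.0, -0.9]
clock: 9.0
position: [0.6137, -0.2619, 0.4018]
ee_rot: [-0.025, 3.14, -0.001]
force: [0.8, 1.3, 0.1]
```

View pics/s4.png

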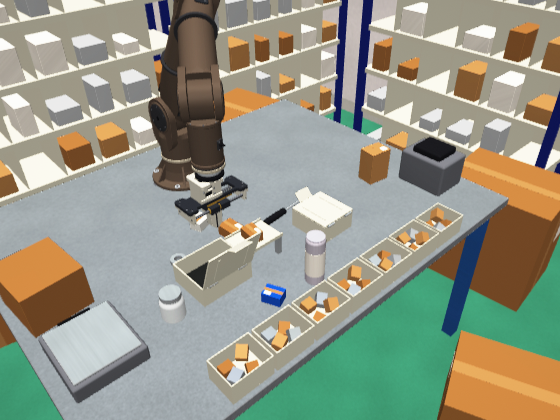

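The lid now leans back fully open by itself, with the dark interior at (200,275) and the carton still on the ledge at (250,231). Next, the carton.

```bash
python3 -c "from h import *;print(arm.observe()['joints'])"; python3 -m inch '0.038 0.218 -0.01 0 0;0.038 0.218 -0.01 0 0;0.038 0.218 -0.01 0 0;0.038 0.218 -0.01 0 0;0.038 0.218 -0.01 0 0'|head -4
```

```text
[-0.03149284  0.54743668  0.5683036   1.49429587 -0.30768194  1.18805275
  2.17392447]
clock: 9.55
position: [0.5739, -0.037, 0.41]
ee_rot: [0.041, -3.141, -0.004]
force: [0.4, 0.1, -0.1]
```

```bash
R='0 0 0 -0.75 0.02';python3 -m inch '0 0 0 -0.75 0.02;0 0 0 -0.75 0.02;0 0 0 -0.75 0.02;0 0 0 -0.75 0.02;0 0 0 -0.75 0.02'|head -3;python3 -m inch '0 0 0 -0.75 0.02;0 0 0 -0.75 0.02;0 0 0 -0.75 0.02;0 0 0 -0.75 0.02;0 0 0 -0.75 0.02'|head -3;python3 -m inch '0 0 0 -0.08 0.02;0 0 0 -0.08 0.02'|head -3; python3 - <<'E'
from h import *
s=arm.observe();print(s["joints"],s["width"],s["position"])
print(R.from_rotvec(s["ee_rot"]).as_matrix())
cs=[(c,[r for r in arm.place_of(c,"carton_mid") ]) for c in ("wrist",) if arm.get_image(c) is not None]
c=arm.get_calibration("wrist")
for r in cs[0][1]: print(r["point"],r["conf"],atz("wrist",r["point"],.089,c))
E
```

```text
clock: 10.05
position: [0.5744, -0.0424, 0.4101]
ee_rot: [-1.189, 2.907, 0.0]
clock: 10.55
position: [0.5746, -0.0417, 0.4051]
ee_rot: [1.913, -2.473, -0.014]
clock: 10.75
position: [0.5744, -0.043, 0.4053]
ee_rot: [2.008, -2.4, -0.018]
[ 0.36291335  0.4165583  -0.53049519  1.6531317   0.22248389  1.15039258
  2.73914053] 0.21775853935813796 [ 0.57443944 -0.04304459  0.40531333]
[[-0.17651118 -0.9841506  -0.01707027]
 [-0.98429679  0.17651786  0.0011263 ]
 [ 0.00190476  0.01700102 -0.99985366]]
[92.3, 85.6] 0.95 [ 0.72638531 -0.17933639  0.089     ]
[62.1, 476.3] 0.9 [ 0.37056933 -0.14058259  0.089     ]
[134.8, 265.5] 0.59 [ 0.57223774 -0.11042504  0.089     ]
```

Joint 7 ran into its limit, so I'll take the other half-turn.

```bash
for i in 1 2 3 4; do python3 -m inch '0 0 0 0.735 0.02;0 0 0 0.735 0.02;0 0 0 0.735 0.02;0 0 0 0.735 0.02;0 0 0 0.735 0.02' >/dev/null; done; python3 - <<'E'
from h import *
s=arm.observe();print(s["clock"],s["joints"],s["width"],s["position"])
print(R.from_rotvec(s["ee_rot"]).as_matrix().round(3))
E
```

```text
12.85 [-0.09947352  0.35753743  0.10677552  1.69403863 -0.03703297  1.1085576
  0.03283505] 0.21459020693930053 [ 0.57417168 -0.04215491  0.40573108]
[[-0.015  1.    -0.016]
 [ 1.     0.015 -0.004]
 [-0.004 -0.016 -1.   ]]
```

```bash
python3 -m inch '0 0 0.1 0 0.02;0 0 0.1 0 0.02;0 0 0.125 0 0.02;0 0 0.135 0 0.02;0 0 0.143 0 0.02'; python3 -m inch '-0.005 0 0.001 0 0.02;-0.01 0 0.001 0 0.02'
```

```text
clock: 13.35
position: [0.5718, -0.0428, 0.2622]
ee_rot: [-2.19, -2.24, 0.025]
force: [-0.5, 0.7, -0.2]
width: 0.218
gripper_force: 0.0
clock: 13.55
position: [0.5722, -0.0536, 0.2624]
ee_rot: [-2.189, -2.241, 0.022]
force: [-0.2, -1.2, -0.4]
width: 0.217
gripper_force: 0.0
```

```bash
python3 -m inch '-0.01 0 0 0 0.02;-0.02 0 0 0 0.02;-0.028 0 0 0 0.02;-0.036 0 0 0 0.02;-0.044 0 0 0 0.02'|head -4;python3 -m inch '-0.008 0 0 0 0.02;-0.016 0 0 0 0.02;-0.024 0 0 0 0.02;-0.03 0 0 0 0.02;-0.035 0 0 0 0.02'|head -4; python3 - <<'E'
from h import *
a=save("scene","s5");b=save("top","t5")
print(arm.place_of("top","carton_mid"))
v=np.hstack([cv2.resize(a[180:320,150:300],(400,373)),cv2.resize(b[150:260,290:440],(400,373))]);cv2.imwrite("pics/c5.png",v[:,:,::-1])
E
```

```text
clock: 14.05
position: [0.5726, -0.0979, 0.2614]
ee_rot: [-2.188, -2.239, 0.023]
force: [-0.2, 2.6, 1.8]
clock: 14.55
position: [0.5733, -0.1329, 0.2613]
ee_rot: [-2.188, -2.239, 0.024]
force: [0.3, 1.9, 1.3]
[{'point': [149.2, 363.8], 'conf': 0.51}]
```

View pics/c5.png

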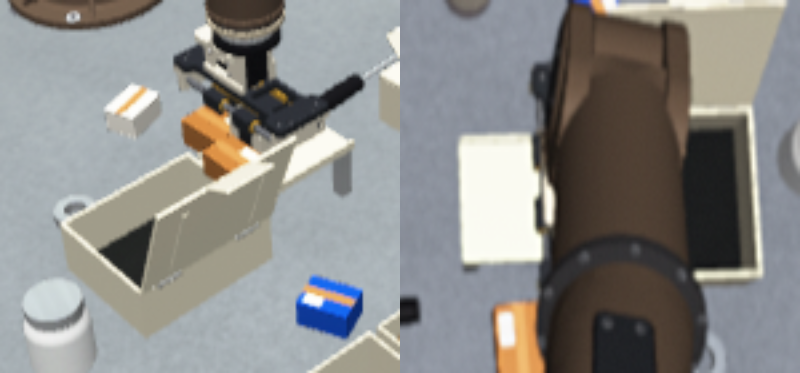

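The carton is up to the case's edge at (230,155) in the crop, the lid is still leaning back, and the case interior is clear. I'll push on.

```bash
python3 -m inch '-0.008 -0.001 0 0 0.02;-0.016 -0.002 0 0 0.02;-0.024 -0.003 0 0 0.02;-0.032 -0.004 0 0 0.02;-0.04 -0.005 0 0 0.02'|head -4;python3 -m inch '-0.008 0 0 0 0.02;-0.016 0 0 0 0.02;-0.024 0 0 0 0.02;-0.024 0 0 0 0.02'|head -4;python3 -m inch '0.03 0 -0.02 0 0.02;0.08 0 -0.08 0 0.02;0.08 0 -0.12 0 0.02;0.08 0 -0.15 0 0.02;0.16 0 -0.15 0 0.02'|head -4;python3 -m inch '0.25 0 0 0 0.02;0.25 0 0 0 0.02;0.25 0 0 0 0.02;0.25 0 0 0 0.02;0.25 0 0 0 0.02'|head -4; python3 - <<'E'
from h import *
a=save("scene","s6");b=save("top","t6")
print(arm.place_of("top","carton_mid"))
v=np.hstack([cv2.resize(a[180:320,150:300],(400,373)),cv2.resize(b,(400,373))]);cv2.imwrite("pics/c6.png",v[:,:,::-1])
E
```

```text
clock: 15.2
position: [0.569, -0.1735, 0.2615]
ee_rot: [-2.189, -2.239, 0.024]
force: [-0.3, -0.0, -0.5]
clock: 15.6
position: [0.5697, -0.198, 0.2616]
ee_rot: [-2.19, -2.238, 0.025]
force: [0.9, 0.3, -0.2]
clock: 16.1
position: [0.5709, -0.0709, 0.4178]
ee_rot: [2.205, 2.238, -0.016]
force: [0.6, -0.0, -0.3]
clock: 16.6
position: [0.5631, 0.1864, 0.4106]
ee_rot: [-2.187, -2.24, 0.023]
force: [1.5, -0.8, -0.3]
[{'point': [152.8, 360.0], 'conf': 0.76}, {'point': [290.8, 349.6], 'conf': 0.75}, {'point': [207.2, 369.0], 'conf': 0.6}]
```

View pics/c6.png

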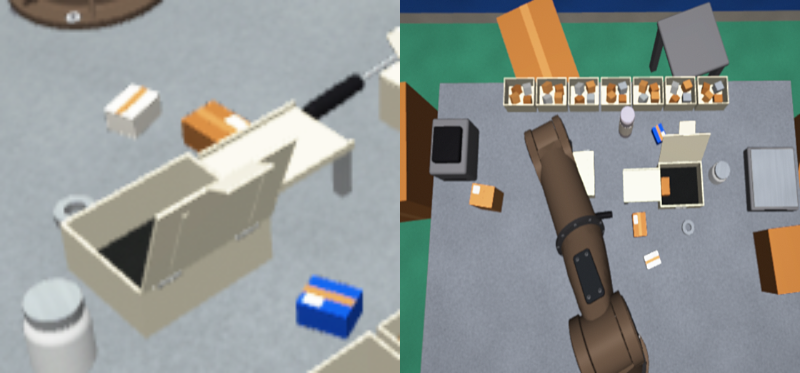

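The carton has left the ledge and sits inside the case at its ledge end. I'll check how it rests.

```bash
python3 - <<'E'
from h import *
for z in (.02,.03,.05): print(z,atz("top",(207.2,369),z))
b=cv2.imread("pics/t6.png");cv2.imwrite("pics/c7.png",cv2.resize(b[140:250,300:440],None,fx=5,fy=5,interpolation=cv2.INTER_CUBIC))
E
```

```text
0.02 [ 0.58667166 -0.20508372  0.02      ]
0.03 [ 0.58484128 -0.20328762  0.03      ]
0.05 [ 0.58118053 -0.19969541  0.05      ]
```

View pics/c7.png

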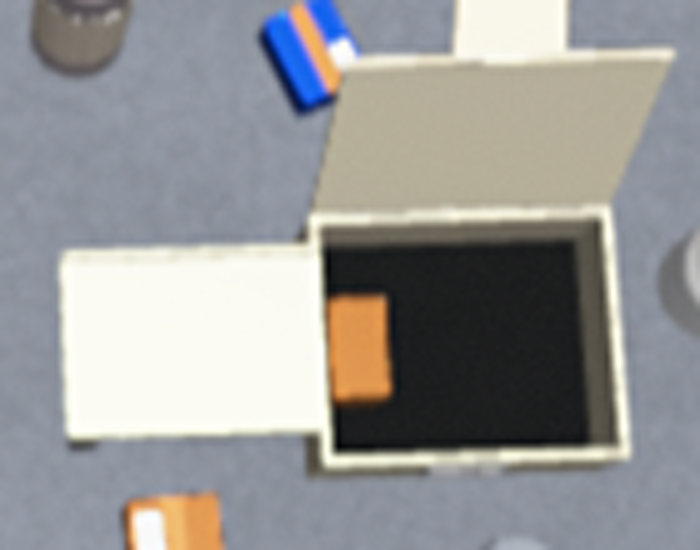

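The carton lies on the case floor against the ledge-end wall at about (345,360), below the rim. The lid leans back open and the bystanders haven't moved.

```bash
python3 -c "
from cell import arm
print(arm.sign_off())"
```

```text
the job is handed in; nothing more can be done
None
```

The job is handed in: the lid of the ledged case leans back open by itself and the carton was pushed off the ledge into that case, where it lies on its side below the rim, with no gripping and the bystanders seen in the final picture in place. The arm hid the second case then; I never touched it.

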